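# Drive the broken handle stub out of a toy hammer head

## Robot

A 6-joint arm with a two-finger parallel gripper is mounted at the origin on the work surface. World frame = base frame: x ahead of the robot, y to its left, z up, the work surface at z = 0. Lengths are in mm, angles in rad, forces in N, time in s.
With the tool pointing down it reaches from about 275 to 750 mm from the base axis. Payload 10.2 kg.
Tool frame: the origin (TCP) lies at the very end of the fingers, on their centre line; the grasp point (between the pads) lies 19 mm behind it (ctrl.tcp_to_grasp is the distance from the TCP to the grasp point, in mm); z points along the fingers, x is the direction in which the jaws open and shut, and the axes are right-handed (so a half turn about z gives the same grasp; the last joint's range is limited). The gripper opens to 85 mm and grips with 20 to 120 N. Pads are 22 mm wide; open, the fingers measure 114 mm over their backs; the gripper's body (76 mm by 85 mm) begins 54 mm behind the grasp point. The pads swing forward as they close: fully open they stand 13 mm farther back than shut.
Start: joints at [0.946, 0.313, 1.498, -0, 1.331, -0.223], TCP at [205.327, 483.189, 199.394] pointing down, gripper open.
Joint ranges: [-2.94, 2.94], [-0.97, 2.17], [0.19, 2.56], [-1.23, 4.37], [0.02, 3.11], [-2.88, 2.88]. Speed limits (rad/s): [2.39, 2.39, 3.01, 3.14, 3.14, 3.14].

## Interface

Orientations are given as a unit quaternion [w, x, y, z].
In Python, from rig import monitor, vision, order, ctrl gives the robot as it stands. The module is installed in compiled form; this text tells all that it offers.
- The arm moves only by the shell command python3 -m pendant 'ROWS' [FORCE]. ROWS is JSON, a list that holds one entry, the list of rows, each a list of 5 numbers: the closure, from -1 (fully open) to 1 (shut), then the shift along the world's x, y, z in m, then the turn about the world's z in degrees. In form: [[[fingers, dx, dy, dz, spin], ...]]. A call has 1 to 20 rows; each row is the pose to reach, as a shift and turn from the pose commanded when the call began; what a row does not reach only later rows make up. A row lasts 1/10 s, in which the tool goes at most 50 mm and 8.59 degrees, less where a joint would pass 70% of its speed; a pose out of reach is approached as far as the arm can. A call with a gripper value outside its range is refused whole. The fingers move at their own pace and stop on an object; FORCE is the grip in N (left out, the last holds). Time passes only in rows, so rows that repeat a pose let the fingers close. It gives the time, the measured TCP pose, the force and the opening at its end, in the units of the state.
- monitor.sense(): the state, without advancing time (a new reading comes with each control period).
- vision.capture(name): name is "side" or "top"; returns (picture, depth): 400x640x3 uint8, red, green, blue; 400x640 float32, mm along the optical axis (not along the pixel's ray), 0 where there is no reading.
- vision.camera_info(name): a dict with "fov_y" (degrees; the focal length in pixels is half the picture's height over the tangent of half this angle, whatever the lens; pixels are square), "cx", "cy" (the principal point, pixels), "R" (3x3) and "t" (3): a world point X has camera coordinates R X + t. Camera axes: x right, y down, z forward; pixel columns grow to the right and rows downward; lengths in mm; the calibration is good to about 2 mm. A picture is of the moment at which its call begins. camera_info takes no time and is no camera call.
- order.finish_job(): hands the job in, once; it reports no verdict.
The state is a dict: "time_s": time; "joints": joint angles; "dq": joint speeds; "tau": joint torques, N m; "eef_pos": TCP position; "ee_rot": TCP orientation; "force": force on the tool from outside, world axes, zero at the start; "wrist_torque": the same for the moment, N m; "grip_width": opening from 0.0 (shut) to 1.0 (fully open).
Only numpy, scipy, OpenCV 4.12 (cv2) and the standard library are available. Lean on these libraries where they do the work, as an engineer would, in place of code of your own. Each camera call takes 0.05 s, during which the arm holds its last target.

## Task

The toy hammer's handle has snapped off and its stub is stuck in the head, which is clamped in the vice with its bore upright. Take the red-handled drift out of the wooden block, feel for the bore from above and press the stub steadily right out of the bottom into the tin, by hand pressure alone: no lunging, and never more than 30 N on the hammer head or vice. Then draw the drift out and stand it back upright in a free hole of the block, leaving everything else on the bench where it is.

Things in the scene. Friction and masses are not known exactly. Their poses are not given: they have to be found in the camera images.
- drift_grip (a point): Middle of the red handle of the drift (ejector rod), on its axis; z runs up along it (it starts upright). Handle round, 24 mm across, 52 mm high, rounded ends. Below it a straight aluminium shaft 14 mm across, 95 mm long. The handle's lower end is 26 mm, the shaft's flat tip 121 mm below this point. The tip has a 1 mm chamfer. About 70 g, rigid, loose.
- drift_tip (a point): Centre of the drift's flat lower end, 121 mm below the grip point along its axis.
- block: Dark wooden tool block, fixed, 62 x 170 x 60 mm high, origin under its centre on the bench, z up. Three round holes 18 mm across, 50 mm deep (floor 10 mm above the bench), 55 mm apart in a row along its y axis. The drift stands in one end hole, the new handle in the other, either way round; the middle hole is empty.
- block_hole0 (a point): Centre of the mouth of the block's hole at y = -55 mm of the block, 60 mm above the bench; z up.
- block_hole1 (a point): The same for the middle hole (empty at the start).
- block_hole2 (a point): The same for the hole at y = +55 mm of the block.
- new_handle_mid (a point): Middle of the new beech handle, a plain dowel 15 mm across and 131 mm long standing in the block. Leave it.
- vise: Blue drill vice on two plywood risers, fixed to the bench, the beech hammer head clamped in its cork-lined jaws. Origin on the bench under the middle of the jaws, z up; jaws along its y axis, screw along -x. 166 mm wide, from 178 mm in front to 90 mm behind the origin; nothing on it is higher than the head's top.
- jaw_mid (a point): Point midway along and across the jaws, level with the head's flat top, 118 mm above the bench; axes as the vice's. Head: beech, 40 mm across the jaws (x), 104 along (y), 40 high, clamped fast. Its upright through bore, 16 mm, lies midway across (x = 0) but was clamped by eye: along y it is up to 20 mm to either side of this point, not measured: feel or look for it.
- stub (a joint): How far the broken stub (15.6 mm across, 34 mm long, in the bore) has been driven down, m. At 0 its flat top is 10 mm below the head's top and its end 4 mm proud below; it starts between 0 and 0.004. The wood grips it with about 10 N until about 0.026, when it comes free and drops by itself; 0.068 = standing on the bottom of the tin.
- tin_in (a point): Inner floor of the round aluminium tin on the bench under the jaws, 84 mm wide, 42 mm high, seen through the vice's open slot.
- sorting_cube: Purple plastic shape-sorting cube, 140 mm, origin under its centre. Leave it.
- pot: Aluminium toy pot with lid, 116 mm wide (148 mm over its handles), 90 mm high, origin under its centre. Leave it.
- ring0: Coral silicone stacking ring, 90 mm wide, 22 mm high. Leave it.
- ring1: Yellow silicone stacking ring, 78 mm wide, 22 mm high. Leave it.
- ring2: Green silicone stacking ring, 66 mm wide, 22 mm high. Leave it.
- broken_handle: Broken-off hammer handle, 149 mm long, 15 mm thick, lying on the bench; origin under its middle. Leave it.

How it is judged (in metres and radians):
On the way:
1. The stub is driven out of the head and lies in the tin, with the drift still through the bore (its tip more than 25 mm below the head's top) (value of joint stub above 0.06 m and z of drift_tip in the frame of jaw_mid below -0.025 m and horizontal distance between drift_tip and jaw_mid below 0.028 m), for 0.1 s.
At the end, for the whole second after the job is handed in: The stub is down in the tin (driven more than 60 mm); the drift stands at rest, released, in one of the block's holes: its tip at least 35 mm below the hole's mouth and within 7 mm of the hole's axis, tilted less than 0.15 rad (value of joint stub above 0.06 m and (horizontal distance between drift_tip and block_hole0 below 0.007 m or horizontal distance between drift_tip and block_hole1 below 0.007 m or horizontal distance between drift_tip and block_hole2 below 0.007 m) and z of drift_tip in the frame of block_hole1 below -0.035 m and angle between drift_grip's own z axis and vertical below 0.15 rad and linear speed of drift below 0.02 m/s); the robot touches nothing.
It fails at once if The drift presses on the hammer head, stub or vice with more than 30 N (contact force between drift and vise above 30 N).
It fails at once if The arm or the gripper itself pushes the hammer head or vice with more than 30 N (contact force between the arm and vise above 30 N).
It fails at once if The gripper's fingers push the hammer head or vice with more than 30 N (contact force between the fingers and vise above 30 N).
It fails at once if A toy or the broken handle is moved more than 20 mm (distance of any of sorting_cube, pot, ring0, ring1, ring2, broken_handle from where it was at the start of the episode above 0.02 m).
It fails at once if The new handle is moved more than 20 mm (distance of new_handle_mid from where it was at the start of the episode above 0.02 m).
It also fails if it takes over 72 s, if anything falls off the work surface, if the arm or the gripper's body presses on something with over 40 N, if the wrist force passes 120 N, or if a joint passes its speed limit or range.

## Working session

There is one attempt and no reset: what is moved stays moved. The work goes in short steps, Python scripts to look and compute and a shell command to move; the robot and the scene stay as the last step left them, time stands still between calls to the robot, and variables do not carry over. Pictures are saved under pics/ and viewed, and the job is handed in when it is done.

```bash
mkdir -p pics
cat > h.py <<'E'
import numpy as np, cv2
from rig import monitor, vision, order, ctrl
def cap(n,f):
    p,d=vision.capture(n); cv2.imwrite(f'pics/{f}.png',p[:,:,::-1]); np.save(f'pics/{f}.npy',d); return p,d
def cam(n):
    c=vision.camera_info(n); f=200/np.tan(np.radians(c['fov_y'])/2); return f,c['cx'],c['cy'],np.array(c['R']),np.array(c['t'])
def w(n,u,v,d):
    f,cx,cy,R,t=cam(n); return R.T@(np.array([(u-cx)/f*d,(v-cy)/f*d,d])-t)
def atz(n,u,v,z):
    f,cx,cy,R,t=cam(n); C=-R.T@t; r=R.T@np.array([(u-cx)/f,(v-cy)/f,1]); return C+r*(z-C[2])/r[2]
def px(n,X):
    f,cx,cy,R,t=cam(n); c=R@np.array(X,float)+t; return f*c[0]/c[2]+cx, f*c[1]/c[2]+cy
def crop(f,u0,v0,u1,v1,s,o):
    i=cv2.imread(f'pics/{f}.png')[v0:v1,u0:u1]; cv2.imwrite(f'pics/{o}.png',cv2.resize(i,None,fx=s,fy=s,interpolation=cv2.INTER_CUBIC))
E
python3 - <<'E'
from h import *
cap('top','top0');cap('side','side0')
for n in('top','side'):
    print(vision.camera_info(n))
print(monitor.sense(), ctrl.tcp_to_grasp)
E
```

```text
{'fov_y': 54.89623425040382, 'cx': 315.7665605745955, 'cy': 199.70693598710116, 'R': array([[ 0.01951297, -0.99979587,  0.00524103],
       [-0.99397297, -0.01996438, -0.10779217],
       [ 0.1078748 , -0.0031061 , -0.99415964]]), 't': array([ -94.50640999,  578.01774302, 1245.76887016])}
{'fov_y': 54.65733727165891, 'cx': 315.9289576528092, 'cy': 199.63860679377183, 'R': array([[-0.84700788, -0.5315082 , -0.00875732],
       [-0.39126908,  0.63450634, -0.66656598],
       [ 0.35984186, -0.56116017, -0.7453946 ]]), 't': array([451.82627382, 344.97039846, 806.23218798])}
{'time_s': 0.1, 'joints': array([ 9.45601744e-01,  3.13422060e-01,  1.49835950e+00, -2.41234569e-05,
        1.33098423e+00, -2.23410256e-01]), 'dq': array([-2.78459010e-04, -5.62019001e-05, -7.62572248e-04, -2.54067077e-03,
        1.23535306e-03,  7.55359150e-04]), 'tau': array([ 2.96974104e-03, -4.12899470e+01, -2.60142195e+01, -1.49032244e-04,
        3.08843577e-03,  5.01911217e-06]), 'eef_pos': array([205.17210105, 482.96364042, 198.8785925 ]), 'ee_rot': array([ 2.18194316e-04,  8.33983043e-01,  5.51789761e-01, -5.44603479e-04]), 'force': array([-0.31581751,  0.33728296, -0.53742468]), 'wrist_torque': array([-0.05957178,  0.02140538, -0.00653156]), 'grip_width': 0.9974189998157604} 18.700000000000003
```

View pics/top0.png

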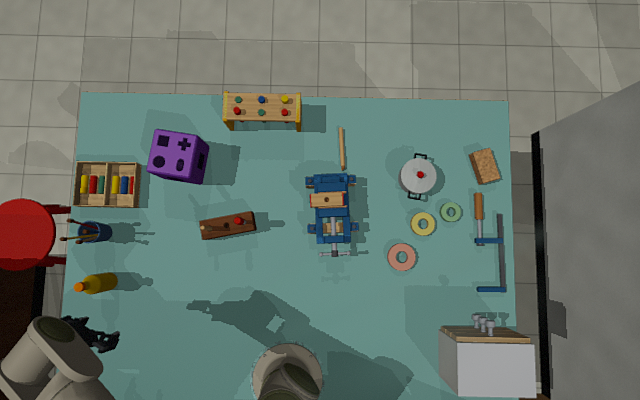

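View pics/side0.png

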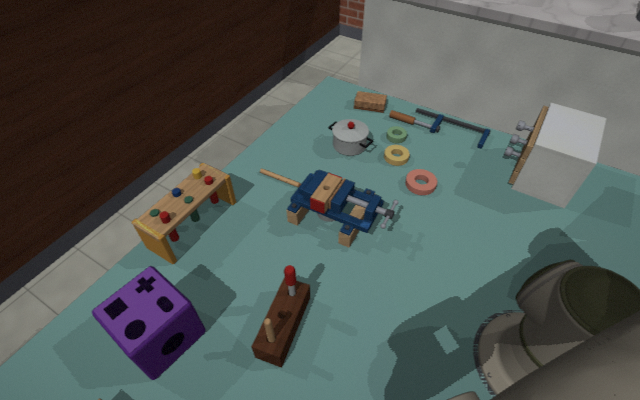

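Run:
```python
from h import *
crop('top0',190,160,370,270,4.4,'c1');crop('side0',230,150,420,370,2.7,'c2')
```

```text
(no output)
```

View pics/c1.png

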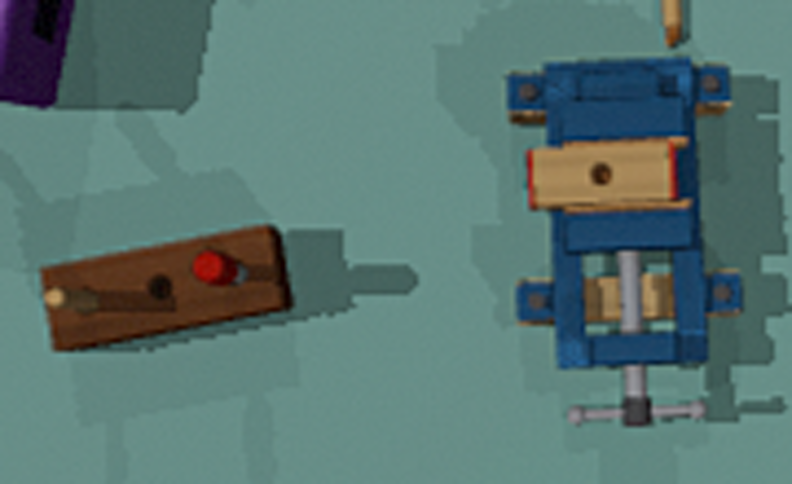

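View pics/c2.png

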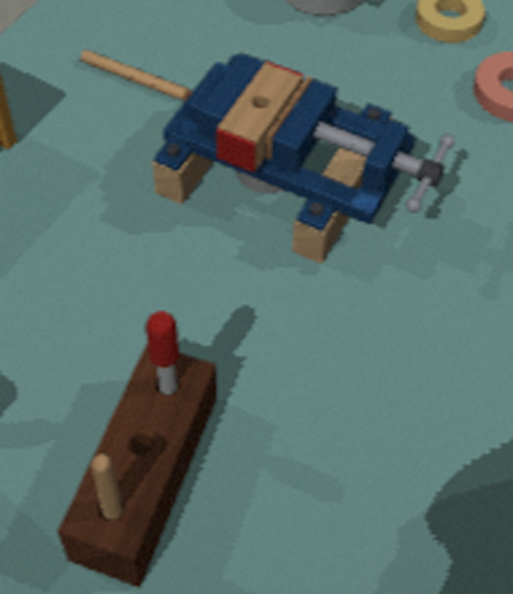

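Run:
```python
from h import *
T=lambda u,v:(190+u/4.4,160+v/4.4)
S=lambda u,v:(230+u/2.7,150+v/2.7)
def pr(l,n,p,z): print(l,n,atz(n,*p,z).round(1))
pr('bore','top',T(601,174),118);pr('bore','side',S(260,101),118)
pr('mid','top',T(160,287),60);pr('mid','side',S(144,443),60)
pr('drift handle mid','top',T(213,268),150);pr('drift handle','side',S(163,339),131)
pr('shaft entry','side',S(169,390),60)
pr('newh entry','side',S(111,516),60); pr('newh top','top',T(55,297),141);pr('newh top','side',S(101,458),141)
for c in [(527,152),(533,208),(677,140),(682,198)]: pr('head','top',T(*c),118)
for c in [(217,137),(256,160),(265,63),(301,79)]: pr('head','side',S(*c),118)
for c in [(41,268),(272,226),(292,304),(55,350)]: pr('block','top',T(*c),60)
# masks
p=cv2.imread('pics/top0.png').astype(int);d=np.load('pics/top0.npy')
f,cx,cy,R,t=cam('top')
m=(p[:,:,2]>110)&(p[:,:,1]<60)&(p[:,:,0]<60)
v,u=np.nonzero(m[205:235,225:255]);v+=205;u+=225
print(u.mean(),v.mean(),len(u),np.median(d[v,u]))
P=np.array([w('top',a,b,d[b,a]) for a,b in zip(u,v)]);print(P.round(0)[:60:3])
```

```text
bore top [ 571.6 -116.2  118. ]
bore side [ 573.4 -115.4  118. ]
mid top [488.4 202.9  60. ]
mid side [487.1 203.2  60. ]
drift handle mid top [498.6 147.1 150. ]
drift handle side [500.1 150.8 131. ]
shaft entry side [496.4 154.9  60. ]
newh entry side [474.5 263.8  60. ]
newh top top [477.1 255.7 141. ]
newh top side [479.1 256.4 141. ]
head top [586.1 -63.9 118. ]
head top [546.6 -69.  118. ]
head top [ 596.7 -169.4  118. ]
head top [ 555.8 -173.3  118. ]
head side [583.4 -55.7 118. ]
head side [538.6 -50.8 118. ]
head side [ 595.7 -162.   118. ]
head side [ 554.8 -161.3  118. ]
block top [500.5 290.4  60. ]
block top [534.7 122.8  60. ]
block top [477.9 106.   60. ]
block top [441.1 277.1  60. ]
236.65625 220.0 32 1144.4006
[[510. 154. 155.]
 [507. 154. 152.]
 [507. 145. 152.]
 [504. 153. 157.]
 [504. 145. 155.]
 [501. 153. 156.]
 [501. 144. 155.]
 [498. 152. 160.]
 [498. 144. 155.]
 [495. 150. 158.]
 [492. 153. 154.]]
```

```bash
python3 -m pendant '[[[-1,0.03,-0.034,0,3],[-1,0.06,-0.067,0,6],[-1,0.09,-0.1,0,9],[-1,0.12,-0.134,0,12],[-1,0.15,-0.167,0,15],[-1,0.18,-0.2,0,18],[-1,0.21,-0.234,0,20],[-1,0.24,-0.267,0,22],[-1,0.27,-0.3,0,23],[-1,0.285,-0.32,0,23],[-1,0.294,-0.3335,0,23],[-1,0.294,-0.3335,0,23],[-1,0.294,-0.3335,0,23],[-1,0.294,-0.3335,0,23]]]' 80
python3 - <<'E'
from h import *
s=monitor.sense();print(s)
cap('top','t1');cap('side','s1')
crop('side','0' and 0,0,1,1,1,'x') if 0 else crop('s1',200,200,400,370,4,'c3')
crop('t1',190,140,390,290,4,'c4')
E
```

```text
time_s: 1.5
eef_pos: [498.6, 150.7, 199.5]
ee_rot: [-0.0, 0.707, 0.707, 0.0]
force: [0.1, -0.4, 0.7]
grip_width: 1.003
{'time_s': 1.5, 'joints': array([ 6.82800082e-02,  3.03870563e-01,  1.50967820e+00,  2.11904441e-04,
        1.32820550e+00, -1.50355034e+00]), 'dq': array([ 0.00311505,  0.00027126, -0.00168884, -0.00081099, -0.00113323,
       -0.00133998]), 'tau': array([-5.34094088e-01, -4.04730499e+01, -2.59743261e+01, -1.24930800e-02,
       -5.38759006e-03,  5.34021528e-03]), 'eef_pos': array([498.62805089, 150.73018318, 199.48633625]), 'ee_rot': array([-1.30620360e-04,  7.06759112e-01,  7.07454268e-01,  6.75667229e-06]), 'force': array([ 0.07399233, -0.3622783 ,  0.70148462]), 'wrist_torque': array([-0.01919434, -0.03354273,  0.0269771 ]), 'grip_width': 1.0032087497137292}
```

View pics/c3.png

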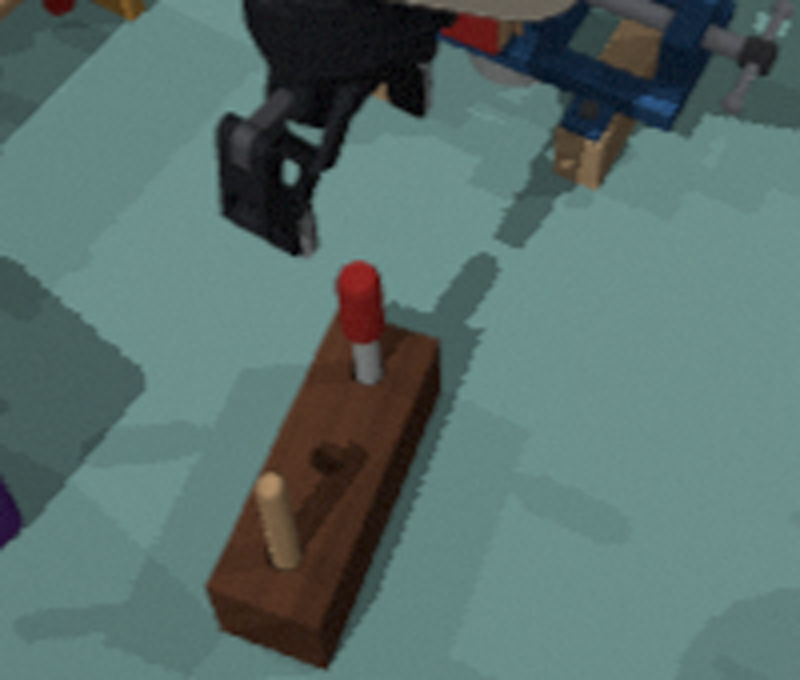

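View pics/c4.png

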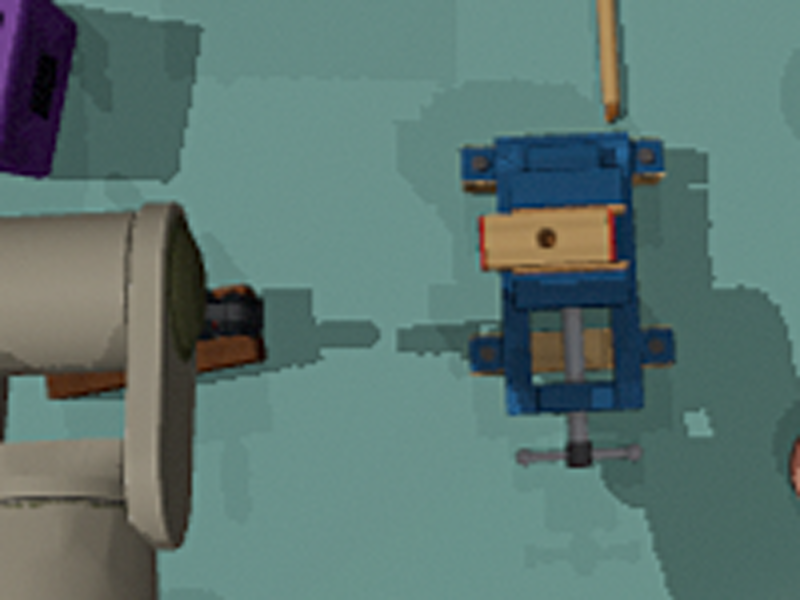

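```bash
python3 -m pendant '[[[-1,0,-0.001,-0.02,0],[-1,0,-0.001,-0.04,0],[-1,0,-0.001,-0.06,0],[-1,0,-0.001,-0.078,0],[-1,0,-0.001,-0.087,0],[-1,0,-0.001,-0.087,0],[-1,0,-0.001,-0.087,0]]]' 80
python3 - <<'E'
from h import *
cap('side','s2');crop('s2',200,200,400,370,4,'c5')
E
```

```text
time_s: 2.3
eef_pos: [499.6, 149.0, 113.2]
ee_rot: [0.0, 0.707, 0.707, 0.0]
force: [0.6, -0.2, -0.9]
grip_width: 1.002
```

View pics/c5.png

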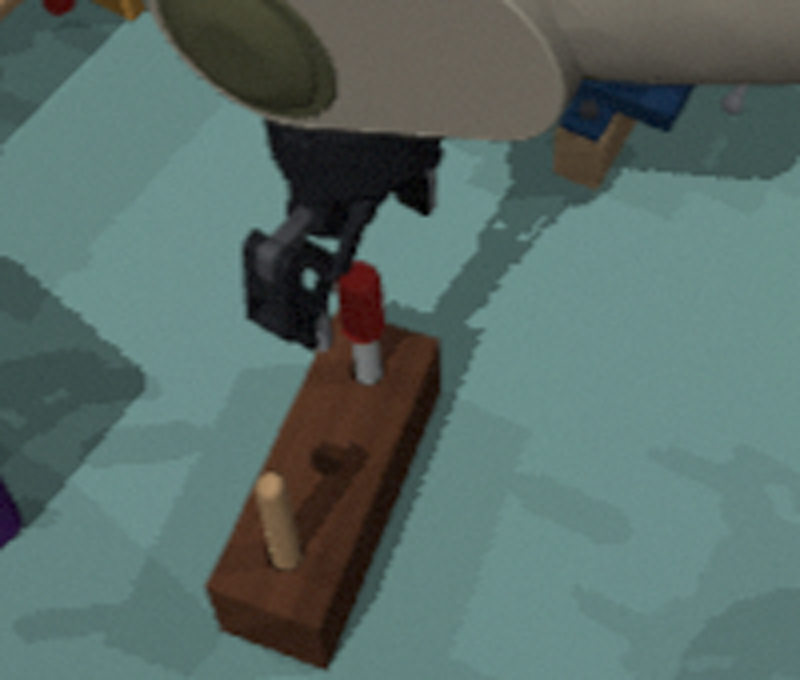

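Run:
```python
from h import *
for X in [(499.6,149,157),(499.6,149,131),(499.6,149,105),(499.6,149,60),(499.6,191.5,125),(499.6,106.5,125)]:
    u,v=px('side',X);print(X,(u-200)*4,(v-200)*4)
```

```text
(499.6, 149, 157) 361.3971041557809 273.29731199136813
(499.6, 149, 131) 364.2991795628741 300.01938974204404
(499.6, 149, 105) 367.06476440995857 325.48467335571104
(499.6, 149, 60) 371.5559952637532 366.8395670907223
(499.6, 191.5, 125) 317.42389607729183 368.4950214604364
(499.6, 106.5, 125) 409.75327966909276 247.091481911752
```

```bash
python3 -m pendant '[[[0,0,0,0,0],[0.5,0,0,0,0],[1,0,0,0,0],[1,0,0,0,0],[1,0,0,0,0],[1,0,0,0,0],[1,0,0,0,0],[1,0,0,0,0]]]' 80
python3 - <<'E'
from h import *
cap('side','s3');crop('s3',200,200,400,370,4,'c6')
E
```

```text
time_s: 3.15
eef_pos: [499.7, 148.7, 112.9]
ee_rot: [0.0, 0.707, 0.707, 0.0]
force: [-0.6, -0.8, 5.0]
grip_width: 0.239
```

View pics/c6.png

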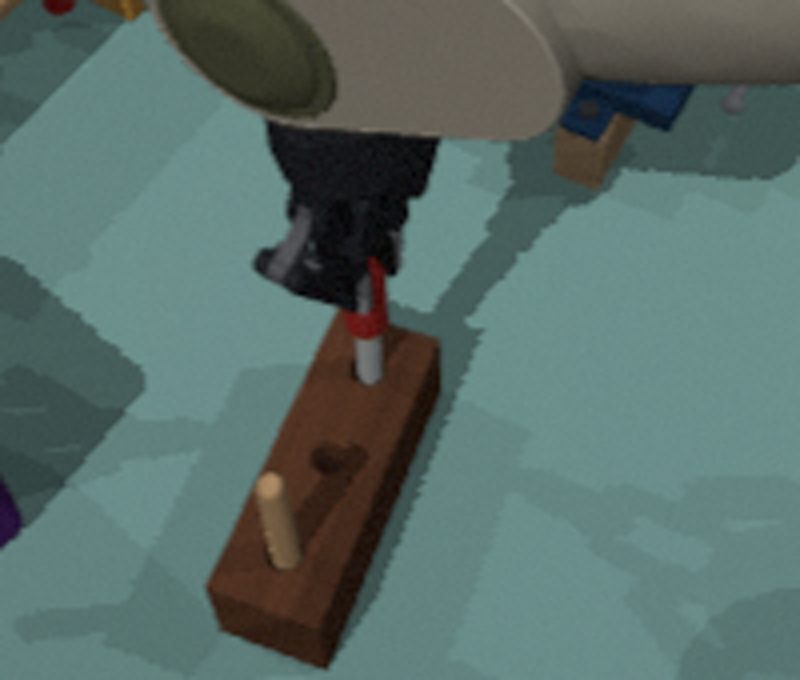

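```bash
python3 -m pendant '[[[1,0,0,0.01,0],[1,0,0,0.025,0],[1,0,0,0.045,0],[1,0,0,0.07,0],[1,0,0,0.09,0],[1,0,0,0.11,0],[1,0,0,0.13,0],[1,0,0,0.13,0],[1,0,0,0.13,0]]]' 80
python3 - <<'E'
from h import *
cap('side','s4');crop('s4',230,100,400,270,3.5,'c7')
print(monitor.sense()['wrist_torque'])
E
```

```text
time_s: 4.1
eef_pos: [499.0, 148.7, 241.8]
ee_rot: [-0.0, 0.707, 0.707, -0.0]
force: [0.5, 0.4, -0.7]
grip_width: 0.232
[0.03248189 0.02719203 0.0084419 ]
```

View pics/c7.png

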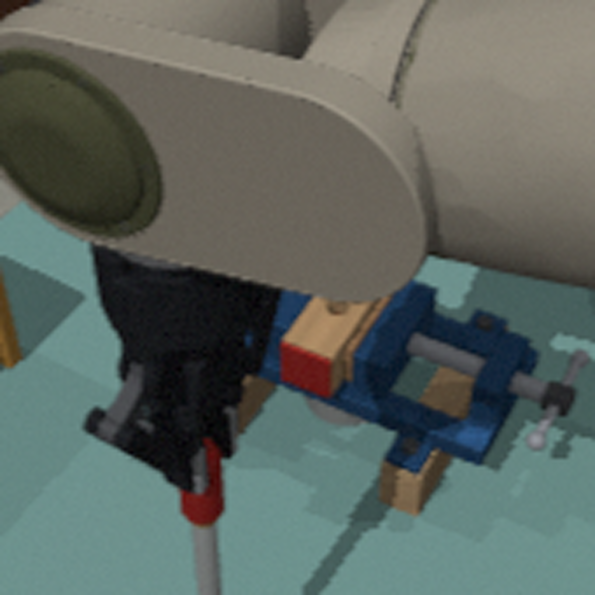

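```bash
python3 -m pendant '[[[1,0.006,-0.02,0.01,0],[1,0.014,-0.05,0.02,0],[1,0.025,-0.09,0.02,0],[1,0.036,-0.13,0.02,0],[1,0.047,-0.17,0.02,0],[1,0.058,-0.21,0.02,0],[1,0.067,-0.24,0.02,0],[1,0.0735,-0.2647,0.02,0],[1,0.0735,-0.2647,0.01,0],[1,0.0735,-0.2647,0.01,0],[1,0.0735,-0.2647,0.01,0]]]' 80
python3 - <<'E'
from h import *
cap('side','s5');crop('s5',260,100,400,220,5,'c8')
cap('top','t5');crop('t5',260,140,400,260,5,'c9')
print(monitor.sense()['force'],monitor.sense()['eef_pos'])
E
```

```text
time_s: 5.25
eef_pos: [572.5, -115.0, 251.7]
ee_rot: [-0.001, 0.707, 0.707, -0.0]
force: [0.5, -0.5, 0.0]
grip_width: 0.234
[-0.34879124 -0.09173282 -0.13842491] [ 572.77655453 -115.04018679  252.62333574]
```

View pics/c8.png

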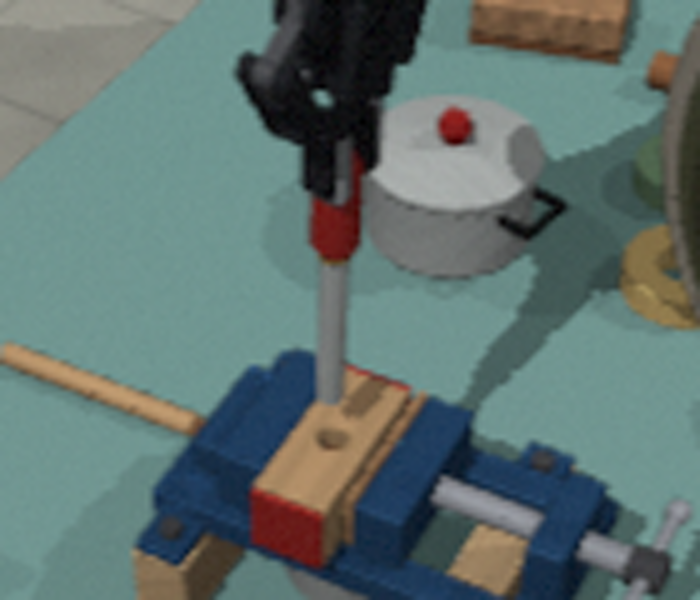

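View pics/c9.png

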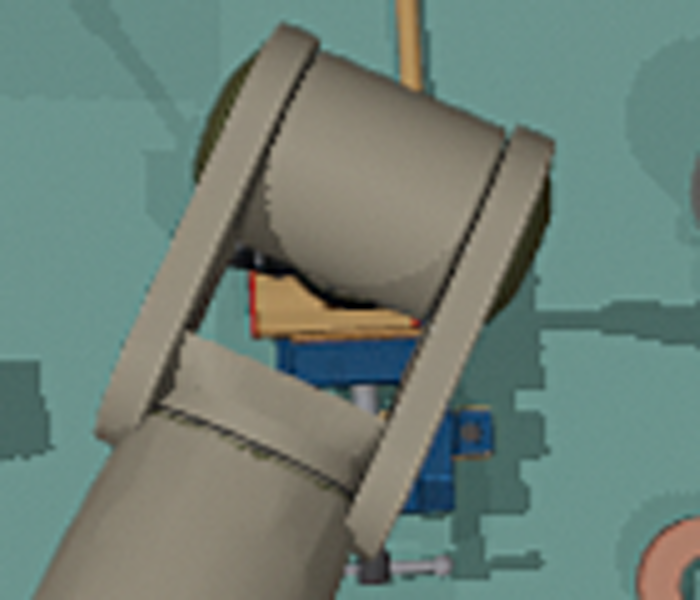

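Run:
```python
from h import *
q=lambda X:tuple(round((a-b)*5,1) for a,b in zip(px('side',X),(260,100)))
e=(572.6,-115.0)
for z in (271,245,151,118): print(z,q((*e,z)))
print('dx1',q((e[0]+10,e[1],118)),'dy',q((e[0],e[1]+10,118)))
# implied
for (u,v,z) in [(333,438,118),(329,397,151),(334,262,245)]:
    print(z,atz('side',260+u/5,100+v/5,z).round(1))
crop('s5',310,145,345,205,10,'c10')
```

```text
271 (np.float64(336.2), np.float64(204.7))
245 (np.float64(335.5), np.float64(248.6))
151 (np.float64(333.1), np.float64(392.5))
118 (np.float64(332.3), np.float64(438.1))
dx1 (np.float64(315.6), np.float64(430.7)) dy (np.float64(322.2), np.float64(450.3))
118 [ 572.4 -115.3  118. ]
151 [ 572.7 -111.2  151. ]
245 [ 568.4 -106.6  245. ]
```

View pics/c10.png

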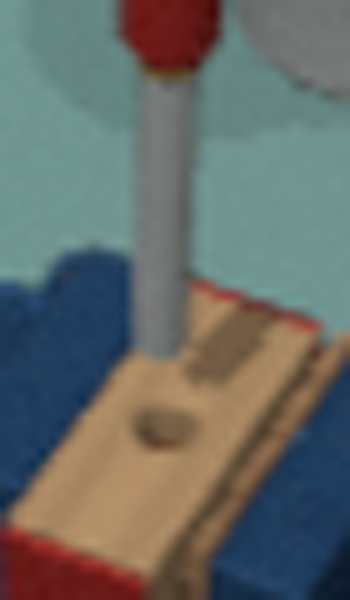

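```bash
python3 -m pendant '[[[1,0,0,-0.006,0],[1,0,0,-0.014,0],[1,0,0,-0.021,0],[1,0,0,-0.025,0],[1,0,0,-0.025,0],[1,0,0,-0.025,0],[1,0,0,-0.025,0]]]' 80
python3 - <<'E'
from h import *
cap('side','s6');crop('s6',310,145,345,205,10,'c11')
print(monitor.sense()['force'],monitor.sense()['eef_pos'])
E
```

```text
time_s: 6.05
eef_pos: [573.0, -116.1, 227.7]
ee_rot: [0.0, 0.707, 0.707, 0.0]
force: [-0.1, 0.7, -1.5]
grip_width: 0.231
[-4.54135727e-06  1.03363546e-01 -1.00899223e+00] [ 572.94205914 -116.06975876  227.70920773]
```

View pics/c11.png

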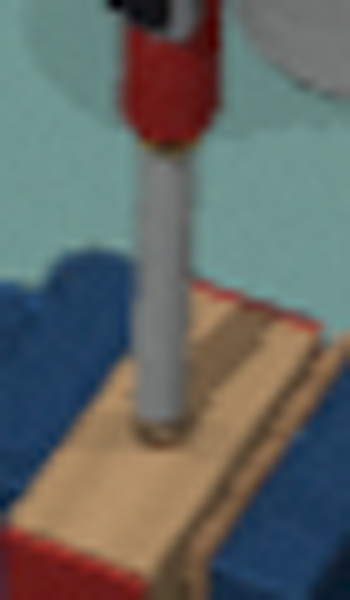

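```bash
python3 -m pendant '[[[1,-0.001,-0.001,-0.001,0],[1,-0.001,-0.001,-0.003,0],[1,-0.001,-0.001,-0.004,0],[1,-0.001,-0.001,-0.004,0],[1,-0.001,-0.001,-0.004,0]]]' 80
python3 - <<'E'
from h import *
cap('side','s7');crop('s7',310,145,345,205,10,'c12')
print(monitor.sense()['force'],monitor.sense()['eef_pos'])
E
```

```text
time_s: 6.6
eef_pos: [571.8, -117.0, 223.4]
ee_rot: [0.0, 0.707, 0.707, 0.0]
force: [0.9, 0.3, 0.0]
grip_width: 0.228
[ 0.64168913  0.20953787 -0.45257195] [ 571.84484054 -117.00752507  223.43392395]
```

View pics/c12.png

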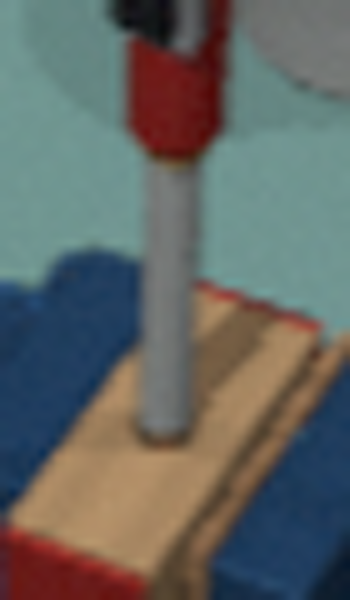

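```bash
python3 -m pendant '[[[1,0,0,-0.001,0],[1,0,0,-0.002,0],[1,0,0,-0.002,0]]]'; python3 -m pendant '[[[1,0,0,-0.001,0],[1,0,0,-0.001,0]]]'
```

```text
time_s: 6.95
eef_pos: [571.8, -117.0, 221.2]
ee_rot: [-0.0, 0.707, 0.707, -0.0]
force: [0.6, 0.3, -1.1]
grip_width: 0.228
time_s: 7.15
eef_pos: [571.8, -117.0, 220.3]
ee_rot: [-0.0, 0.707, 0.707, -0.0]
force: [0.2, -0.0, -0.6]
grip_width: 0.228
```

```bash
python3 -m pendant '[[[1,0,0,-0.001,0],[1,0,0,-0.001,0]]]'; python3 -m pendant '[[[1,0,0,-0.001,0],[1,0,0,-0.001,0]]]';python3 -m pendant '[[[1,0,0,-0.001,0],[1,0,0,-0.001,0]]]'
```

```text
time_s: 7.35
eef_pos: [571.8, -117.0, 219.2]
ee_rot: [-0.0, 0.707, 0.707, -0.0]
force: [-0.2, -0.1, -1.5]
grip_width: 0.23
time_s: 7.55
eef_pos: [571.8, -117.0, 218.2]
ee_rot: [-0.0, 0.707, 0.707, -0.0]
force: [0.6, 0.5, -0.7]
grip_width: 0.23
time_s: 7.75
eef_pos: [571.8, -117.0, 217.2]
ee_rot: [-0.0, 0.707, 0.707, -0.0]
force: [-0.3, -0.5, -0.5]
grip_width: 0.231
```

```bash
python3 -m pendant '[[[1,0,0,-0.001,0],[1,0,0,-0.002,0],[1,0,0,-0.002,0]]]'; python3 -m pendant '[[[1,0,0,-0.001,0],[1,0,0,-0.002,0],[1,0,0,-0.002,0]]]';python3 -m pendant '[[[1,0,0,-0.001,0],[1,0,0,-0.001,0]]]';python3 -m pendant '[[[1,0,0,-0.001,0],[1,0,0,-0.001,0]]]'
```

```text
time_s: 8.05
eef_pos: [571.8, -117.0, 215.2]
ee_rot: [-0.0, 0.707, 0.707, -0.0]
force: [-0.2, 0.8, -0.4]
grip_width: 0.23
time_s: 8.35
eef_pos: [571.8, -117.0, 213.2]
ee_rot: [-0.0, 0.707, 0.707, -0.0]
force: [-0.5, 0.6, -0.2]
grip_width: 0.231
time_s: 8.55
eef_pos: [571.8, -117.0, 212.3]
ee_rot: [-0.0, 0.707, 0.707, -0.0]
force: [0.4, -0.4, -1.4]
grip_width: 0.227
time_s: 8.75
eef_pos: [571.8, -117.0, 211.2]
ee_rot: [-0.0, 0.707, 0.707, -0.0]
force: [0.0, -0.1, -1.6]
grip_width: 0.23
```

```bash
for i in 1 2 3 4; do :; done; python3 -m pendant '[[[1,0,0,-0.001,0],[1,0,0,-0.001,0]]]'; python3 -m pendant '[[[1,0,0,-0.001,0],[1,0,0,-0.001,0]]]';python3 -m pendant '[[[1,0,0,-0.001,0],[1,0,0,-0.001,0]]]';python3 -m pendant '[[[1,0,0,-0.001,0],[1,0,0,-0.001,0]]]'
```

```text
time_s: 8.95
eef_pos: [571.8, -117.0, 210.3]
ee_rot: [-0.0, 0.707, 0.707, -0.0]
force: [-0.1, 0.5, -0.9]
grip_width: 0.229
time_s: 9.15
eef_pos: [571.8, -117.0, 209.3]
ee_rot: [-0.0, 0.707, 0.707, -0.0]
force: [-0.1, 0.4, -1.0]
grip_width: 0.232
time_s: 9.35
eef_pos: [571.8, -117.0, 208.3]
ee_rot: [-0.0, 0.707, 0.707, -0.0]
force: [-0.1, 0.8, -1.4]
grip_width: 0.231
time_s: 9.55
eef_pos: [571.8, -117.0, 207.3]
ee_rot: [0.0, 0.707, 0.707, -0.0]
force: [0.3, -0.1, -0.3]
grip_width: 0.23
```

```bash
python3 -m pendant '[[[1,0,0,-0.001,0],[1,0,0,-0.001,0]]]'; python3 -m pendant '[[[1,0,0,-0.001,0],[1,0,0,-0.001,0]]]';python3 -m pendant '[[[1,0,0,-0.001,0],[1,0,0,-0.001,0]]]'
python3 - <<'E'
from h import *
cap('side','s8');crop('s8',290,125,360,205,7,'c13')
E
```

```text
time_s: 9.75
eef_pos: [572.2, -117.1, 207.1]
ee_rot: [0.001, 0.707, 0.707, 0.0]
force: [0.3, -0.4, 4.2]
grip_width: 0.228
time_s: 9.95
eef_pos: [572.3, -117.2, 206.5]
ee_rot: [0.001, 0.707, 0.707, 0.0]
force: [-0.1, 0.5, 5.8]
grip_width: 0.23
time_s: 10.15
eef_pos: [572.3, -117.2, 205.5]
ee_rot: [0.001, 0.707, 0.707, 0.0]
force: [0.1, 0.5, 6.7]
grip_width: 0.227
```

View pics/c13.png

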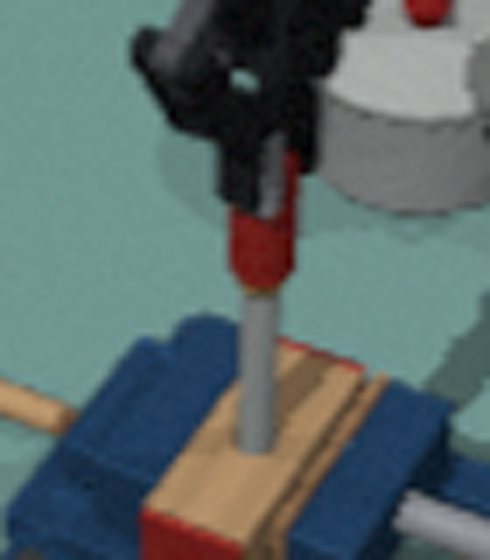

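```bash
python3 -m pendant '[[[1,0,0,-0.0005,0],[1,0,0,-0.001,0],[1,0,0,-0.0015,0],[1,0,0,-0.002,0]]]'; python3 -m pendant '[[[1,0,0,-0.0005,0],[1,0,0,-0.001,0],[1,0,0,-0.0015,0],[1,0,0,-0.002,0]]]'; python3 -m pendant '[[[1,0,0,-0.0005,0],[1,0,0,-0.001,0],[1,0,0,-0.0015,0],[1,0,0,-0.002,0]]]'
```

```text
time_s: 10.6
eef_pos: [572.4, -117.2, 203.6]
ee_rot: [0.001, 0.707, 0.707, 0.001]
force: [-0.6, 0.2, 8.0]
grip_width: 0.232
time_s: 11.0
eef_pos: [572.4, -117.2, 201.7]
ee_rot: [0.001, 0.707, 0.707, 0.001]
force: [1.1, 0.4, 7.8]
grip_width: 0.231
time_s: 11.4
eef_pos: [572.4, -117.2, 199.6]
ee_rot: [0.001, 0.707, 0.707, 0.001]
force: [0.2, 0.3, 7.7]
grip_width: 0.23
```

Steady ~8 N. Continuing.

```bash
python3 -m pendant '[[[1,0,0,-0.0005,0],[1,0,0,-0.001,0],[1,0,0,-0.0015,0],[1,0,0,-0.002,0],[1,0,0,-0.0025,0],[1,0,0,-0.003,0],[1,0,0,-0.0035,0],[1,0,0,-0.004,0]]]'; python3 -m pendant '[[[1,0,0,-0.0005,0],[1,0,0,-0.001,0],[1,0,0,-0.0015,0],[1,0,0,-0.002,0],[1,0,0,-0.0025,0],[1,0,0,-0.003,0],[1,0,0,-0.0035,0],[1,0,0,-0.004,0]]]'; python3 -m pendant '[[[1,0,0,-0.0005,0],[1,0,0,-0.001,0],[1,0,0,-0.0015,0],[1,0,0,-0.002,0],[1,0,0,-0.0025,0],[1,0,0,-0.003,0],[1,0,0,-0.0035,0],[1,0,0,-0.004,0]]]'
```

```text
time_s: 12.2
eef_pos: [572.4, -117.2, 195.6]
ee_rot: [0.001, 0.707, 0.707, 0.001]
force: [-0.3, -0.9, 7.1]
grip_width: 0.228
time_s: 13.0
eef_pos: [572.3, -117.2, 191.4]
ee_rot: [0.001, 0.707, 0.707, 0.0]
force: [-1.3, 0.3, 6.6]
grip_width: 0.234
time_s: 13.8
eef_pos: [572.2, -117.2, 187.2]
ee_rot: [0.001, 0.707, 0.707, 0.0]
force: [0.9, 0.7, 6.0]
grip_width: 0.234
```

```bash
python3 -m pendant '[[[1,0,0,-0.0005,0],[1,0,0,-0.001,0],[1,0,0,-0.0015,0],[1,0,0,-0.002,0],[1,0,0,-0.002,0]]]'; python3 -m pendant '[[[1,0,0,-0.0005,0],[1,0,0,-0.001,0],[1,0,0,-0.0015,0],[1,0,0,-0.002,0],[1,0,0,-0.002,0]]]'; python3 -m pendant '[[[1,0,0,-0.0005,0],[1,0,0,-0.001,0],[1,0,0,-0.0015,0],[1,0,0,-0.002,0],[1,0,0,-0.002,0]]]'
```

```text
time_s: 14.3
eef_pos: [571.5, -116.9, 183.7]
ee_rot: [-0.001, 0.707, 0.707, -0.0]
force: [0.2, -0.5, -1.3]
grip_width: 0.228
time_s: 14.8
eef_pos: [571.8, -117.0, 182.3]
ee_rot: [-0.0, 0.707, 0.707, -0.0]
force: [-0.5, 0.3, -0.3]
grip_width: 0.227
time_s: 15.3
eef_pos: [571.8, -117.0, 180.3]
ee_rot: [-0.0, 0.707, 0.707, -0.0]
force: [-0.2, -0.6, -0.8]
grip_width: 0.228
```

```bash
python3 -m pendant '[[[1,0,0,-0.001,0],[1,0,0,-0.002,0],[1,0,0,-0.003,0],[1,0,0,-0.004,0],[1,0,0,-0.004,0],[1,0,0,-0.004,0]]]'
python3 - <<'E'
from h import *
cap('side','s9');crop('s9',270,120,400,250,4.6,'c14')
E
```

```text
time_s: 15.9
eef_pos: [571.8, -117.0, 176.4]
ee_rot: [-0.0, 0.707, 0.707, 0.0]
force: [0.2, -0.5, -1.2]
grip_width: 0.232
```

View pics/c14.png

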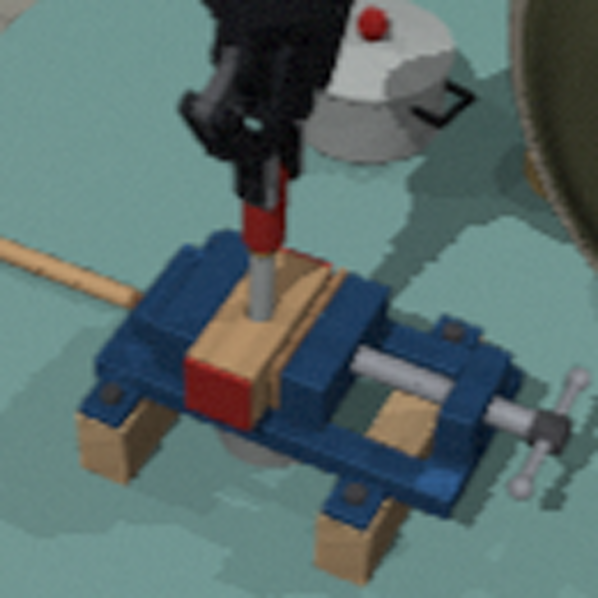

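```bash
python3 -m pendant '[[[1,0,0,0.002,0],[1,0,0,0.006,0],[1,0,0,0.014,0],[1,0,0,0.024,0],[1,0,0,0.034,0],[1,0,0,0.044,0],[1,0,0,0.054,0],[1,0,0,0.064,0],[1,0,0,0.074,0],[1,0,0,0.084,0],[1,0,0,0.09,0],[1,0,0,0.09,0]]]'; python3 -m pendant '[[[1,-0.006,0.02,0,0],[1,-0.014,0.05,0,0],[1,-0.025,0.09,0,0],[1,-0.036,0.13,0,0],[1,-0.047,0.17,0,0],[1,-0.058,0.21,0,0],[1,-0.067,0.24,0,0],[1,-0.0725,0.266,0,0],[1,-0.0725,0.266,0,0],[1,-0.0725,0.266,0,0]]]'
```

```text
time_s: 17.15
eef_pos: [572.1, -117.1, 267.3]
ee_rot: [0.001, 0.707, 0.707, 0.0]
force: [0.5, 0.1, -1.4]
grip_width: 0.227
time_s: 18.15
eef_pos: [499.2, 149.0, 266.1]
ee_rot: [-0.0, 0.707, 0.707, -0.0]
force: [-0.0, -0.1, -0.3]
grip_width: 0.228
```

```bash
python3 -m pendant '[[[1,0,0,-0.015,0],[1,0,0,-0.035,0],[1,0,0,-0.055,0],[1,0,0,-0.075,0],[1,0,0,-0.09,0],[1,0,0,-0.095,0],[1,0,0,-0.095,0],[1,0,0,-0.095,0],[1,0,0,-0.095,0]]]'
python3 - <<'E'
from h import *
cap('side','s10');crop('s10',260,240,320,330,6.5,'c15')
cap('top','t10');crop('t10',270,150,390,260,5,'c16')
print(monitor.sense()['eef_pos'])
q=lambda X:tuple(round((a-b)*6.5,1) for a,b in zip(px('side',X),(260,240)))
for X in [(499.2,149,69),(499.2,149,60),(509.2,149,60),(499.2,159,60)]:print(q(X))
E
```

```text
time_s: 19.05
eef_pos: [499.8, 148.8, 172.2]
ee_rot: [0.001, 0.707, 0.707, 0.001]
force: [0.3, 0.3, -0.4]
grip_width: 0.23
[499.59551426 148.95227849 171.97394699]
(np.float64(213.3), np.float64(323.7))
(np.float64(214.7), np.float64(336.7))
(np.float64(190.6), np.float64(322.7))
(np.float64(198.1), np.float64(359.4))
```

View pics/c15.png

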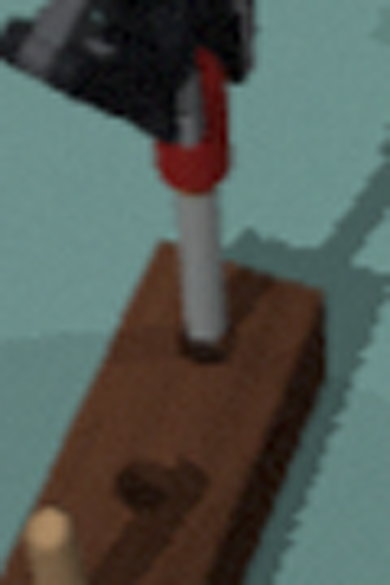

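View pics/c16.png

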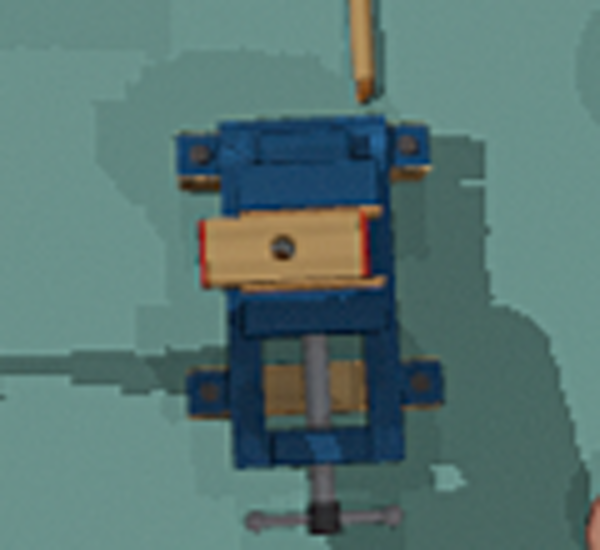

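```bash
python3 -m pendant '[[[1,-0.0005,0.0005,-0.003,0],[1,-0.0005,0.0005,-0.006,0],[1,-0.0005,0.0005,-0.008,0],[1,-0.0005,0.0005,-0.008,0]]]'; python3 -m pendant '[[[1,0,0,-0.001,0],[1,0,0,-0.002,0],[1,0,0,-0.003,0],[1,0,0,-0.003,0]]]'; python3 -m pendant '[[[1,0,0,-0.001,0],[1,0,0,-0.002,0],[1,0,0,-0.003,0],[1,0,0,-0.003,0]]]'
python3 - <<'E'
from h import *
cap('side','s11');crop('s11',260,240,320,330,6.5,'c17')
E
```

```text
time_s: 19.55
eef_pos: [498.6, 149.5, 163.0]
ee_rot: [-0.0, 0.707, 0.707, -0.0]
force: [-0.7, -0.4, -0.7]
grip_width: 0.232
time_s: 19.95
eef_pos: [498.8, 149.5, 160.3]
ee_rot: [-0.0, 0.707, 0.707, -0.0]
force: [-0.3, -0.1, -0.5]
grip_width: 0.229
time_s: 20.35
eef_pos: [498.8, 149.5, 157.2]
ee_rot: [-0.0, 0.707, 0.707, -0.0]
force: [-0.6, 0.3, -0.8]
grip_width: 0.226
```

View pics/c17.png

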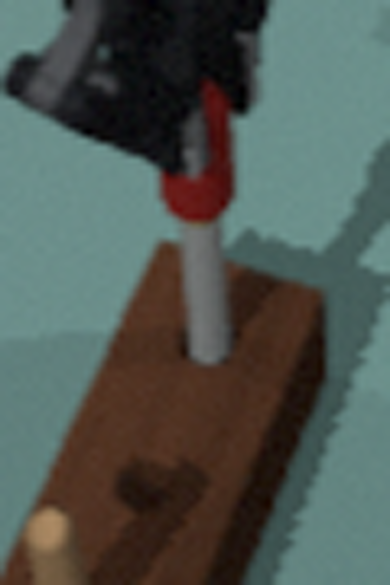

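```bash
python3 -m pendant '[[[1,0,0,-0.002,0],[1,0,0,-0.005,0],[1,0,0,-0.008,0],[1,0,0,-0.01,0],[1,0,0,-0.01,0]]]'; python3 -m pendant '[[[1,0,0,-0.003,0],[1,0,0,-0.007,0],[1,0,0,-0.011,0],[1,0,0,-0.015,0],[1,0,0,-0.015,0]]]'; python3 -m pendant '[[[1,0,0,-0.003,0],[1,0,0,-0.007,0],[1,0,0,-0.011,0],[1,0,0,-0.014,0],[1,0,0,-0.014,0]]]'
```

```text
time_s: 20.9
eef_pos: [498.6, 149.5, 147.0]
ee_rot: [-0.0, 0.707, 0.707, -0.0]
force: [0.4, 0.6, -0.8]
grip_width: 0.232
time_s: 21.4
eef_pos: [498.5, 149.5, 131.7]
ee_rot: [-0.0, 0.707, 0.707, -0.0]
force: [-0.8, 0.9, -1.0]
grip_width: 0.23
time_s: 21.9
eef_pos: [498.6, 149.5, 117.9]
ee_rot: [-0.0, 0.707, 0.707, -0.0]
force: [-0.4, 0.0, -0.3]
grip_width: 0.23
```

```bash
python3 -m pendant '[[[1,0,0,-0.001,0],[1,0,0,-0.002,0],[1,0,0,-0.003,0],[1,0,0,-0.003,0]]]'; python3 -m pendant '[[[1,0,0,-0.001,0],[1,0,0,-0.001,0],[1,0,0,-0.001,0]]]'; python3 -m pendant '[[[1,0,0,-0.001,0],[1,0,0,-0.001,0],[1,0,0,-0.001,0]]]'
```

```text
time_s: 22.3
eef_pos: [498.8, 149.5, 115.3]
ee_rot: [-0.0, 0.707, 0.707, -0.0]
force: [-0.3, 0.1, -0.5]
grip_width: 0.227
time_s: 22.6
eef_pos: [498.8, 149.5, 114.4]
ee_rot: [0.0, 0.707, 0.707, 0.0]
force: [-0.2, -0.5, -0.6]
grip_width: 0.227
time_s: 22.9
eef_pos: [498.8, 149.5, 113.4]
ee_rot: [-0.0, 0.707, 0.707, -0.0]
force: [-0.0, 0.1, -0.6]
grip_width: 0.231
```

```bash
python3 -m pendant '[[[0.4,0,0,0,0],[0.2,0,0,0,0],[0,0,0,0,0],[-0.4,0,0,0,0],[-1,0,0,0,0],[-1,0,0,0,0],[-1,0,0,0,0],[-1,0,0,0,0],[-1,0,0,0,0]]]'
python3 - <<'E'
from h import *
cap('side','s12');crop('s12',230,220,330,330,5,'c18')
E
```

```text
time_s: 23.8
eef_pos: [498.8, 149.5, 113.4]
ee_rot: [-0.0, 0.707, 0.707, -0.0]
force: [-0.7, 0.6, 0.4]
grip_width: 0.999
```

View pics/c18.png

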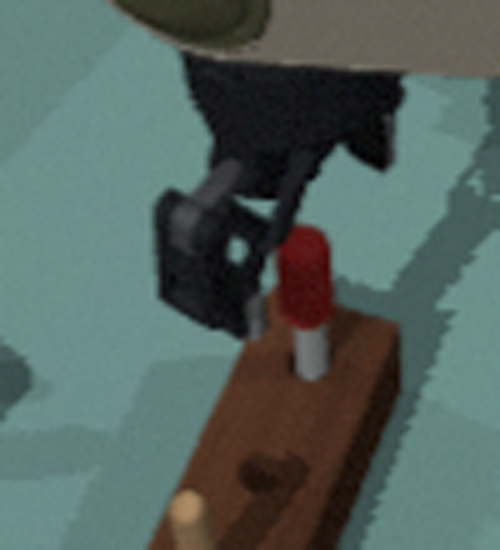

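Drift stands upright and released, with fingers clear. Retreating upward.

```bash
python3 -m pendant '[[[-1,0,0,0.015,0],[-1,0,0,0.04,0],[-1,0,0,0.07,0],[-1,0,0,0.1,0],[-1,0,0,0.13,0],[-1,0,0,0.15,0],[-1,-0.04,0.02,0.15,0],[-1,-0.08,0.04,0.15,0],[-1,-0.12,0.06,0.15,0],[-1,-0.15,0.07,0.15,0],[-1,-0.15,0.07,0.15,0],[-1,-0.15,0.07,0.15,0]]]'
python3 - <<'E'
from h import *
cap('side','s13');cap('top','t13')
crop('s13',180,120,440,360,2.4,'c19')
crop('t13',190,140,390,270,4,'c20')
E
```

```text
time_s: 25.05
eef_pos: [348.9, 219.6, 263.7]
ee_rot: [0.0, 0.707, 0.707, 0.0]
force: [0.1, 0.3, -0.2]
grip_width: 0.998
```

View pics/c19.png

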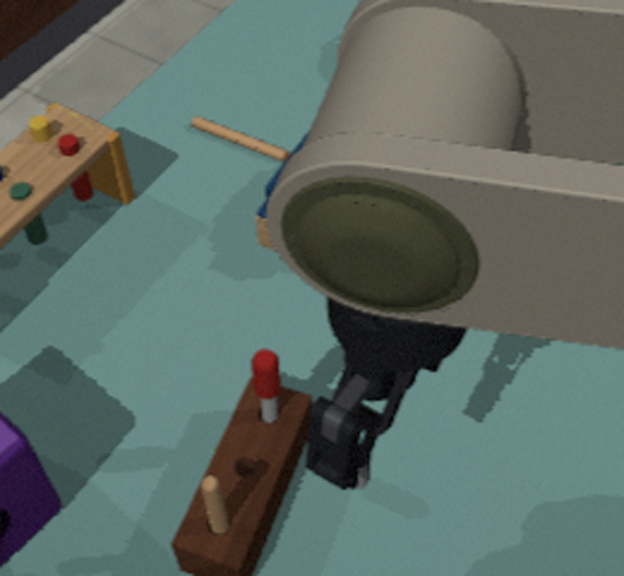

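View pics/c20.png

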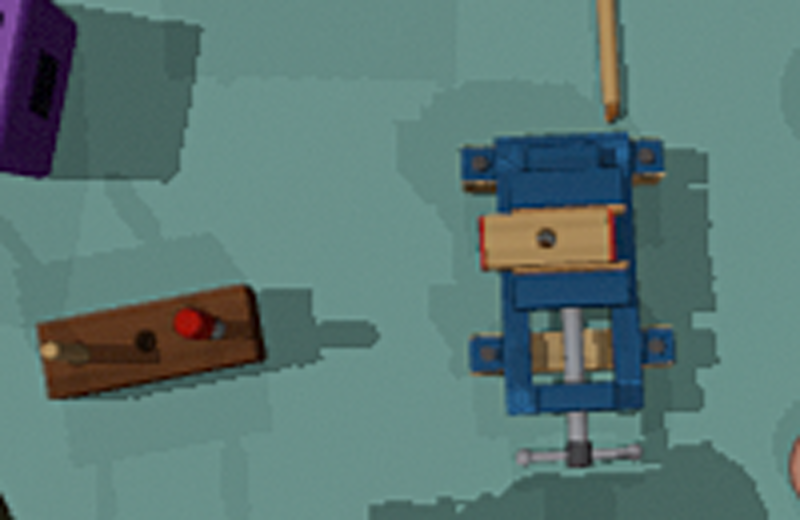

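Run:
```python
from h import *
for f in('top0','t13'):
    d=np.load(f'pics/{f}.npy'); p=cv2.imread(f'pics/{f}.png')
    print([[int(w('top',u,v,d[v,u])[2]) for u in range(323,331)] for v in range(196,204)])
    print(p[198:202,325:329].reshape(-1,3)[::3].tolist())
```

```text
[[115, 114, 119, 118, 114, 116, 116, 114], [118, 116, 106, 101, 108, 1301, 119, 114], [118, 99, 104, 100, 105, 106, 116, 118], [116, 105, 105, 100, 103, 105, 111, 117], [115, 103, 100, 102, 105, 101, 111, 113], [119, 117, 103, 102, 101, 116, 115, 116], [120, 115, 117, 117, 113, 120, 117, 118], [119, 116, 115, 117, 114, 116, 119, 115]]
[[20, 42, 67], [38, 67, 94], [27, 57, 95], [7, 31, 56], [33, 58, 83], [58, 99, 133]]
[[120, 117, 117, 117, 111, 116, 119, 113], [118, 117, 105, 101, 104, 116, 118, 118], [121, 90, 0, 3, 85, 102, 117, 115], [118, 1, 6, 1, -2, 82, 116, 119], [115, 39, 38, 45, 39, 2, 119, 116], [117, 120, 31, 40, 37, 117, 120, 117], [117, 119, 120, 119, 123, 121, 116, 118], [118, 114, 110, 113, 114, 119, 113, 121]]
[[46, 62, 70], [36, 67, 90], [93, 92, 84], [31, 44, 64], [30, 58, 86], [76, 105, 126]]
```

Through the bore, the depth now reads about 39 mm (stub top, standing in the tin) and about 2 mm (tin floor). The stub is down.

```bash
python3 -c "
from rig import order
print(order.finish_job())"
```

```text
the job is handed in; nothing more can be done
None
```

The stub is out of the hammer head and in the tin, and the drift is back upright in its original hole in the block. I handed the job in at about 25 s; the interface gave no verdict.

- **Pressing:** I lined the drift up with the bore in the side camera, felt it slide in without side force, and pressed the stub down in steps of 0.5 to 1 mm. The highest force I read was about 8 N, and readings came only at the end of each move. The force fell to zero when the stub came free, about 23 mm below where it was first touched.
- **Stub check:** Looking down the bore afterwards, the depth shows a surface at about 39 mm, matching the stub's top when it stands in the tin. The tin floor is visible beside it at about 2 mm.
- **Drift check:** The last pictures show the drift upright in its hole, released, with the gripper clear and moved away. I let go at most about 1 mm above the hole's floor.
- **Rest of the bench:** The new handle, broken handle and sorting cube look unmoved in those pictures. I did not measure them, and the pot and rings were hidden or out of the final crops, but the arm passed clear above all of them.

No check failed or disagreed. The gripper's opening reading implied about 20 mm on the 24 mm handle, but the hold stayed firm throughout.

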